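# Open a fume cabinet's sash to its working height

## Robot

A 7-joint arm with a two-finger parallel gripper is mounted at the origin on a cart in front of the work surface, level with it; the furniture and walls round the work are solid. World frame = base frame: x ahead of the robot, y to its left, z up, the work surface at z = 0. Lengths are in m, angles in rad, forces in N, time in s.
With the tool pointing down it reaches from about 0.4 to 0.9 m from the base axis. Payload 5.6 kg.
Tool frame: the origin (TCP) lies midway between the tips of the shut fingers; the grasp point (between the pads) lies 19 mm behind it; y points along the fingers, z is the direction in which the jaws open and shut, and the axes are right-handed (so a half turn about y gives the same grasp; the last joint's range is limited). The gripper opens to 92 mm and grips with 3 to 60 N. Pads are 20 mm wide; open, the fingers measure 128 mm over their backs; the gripper's body (75 mm by 189 mm) begins 69 mm behind the grasp point.
Start: joints at [-1.207, 0.468, -0.012, 1.603, 0.006, 1.071, -0.056], TCP at [0.257, 0.597, 0.215] pointing down, gripper open.
Joint ranges: [-2.53, 2.53], [-0.31, 2.02], [-1.57, 1.55], [0.28, 2.44], [-1.29, 4.43], [0.15, 1.84], [-2.92, 2.92]. Speed limits (rad/s): [2.57, 2.57, 3.14, 3.14, 3.14, 3.14, 3.14].

## Interface

Orientations are given as a 3x3 rotation matrix whose columns are the frame's x, y, z axes.
In Python, from station import env, effector, solver, viewer, workorder, search_frame, tip_of gives the robot as it stands. Calls block until the motion is done:
- env.reach(position, orientation): joint-space move of the TCP to a pose.
- env.movel(position, frame=None, rate=0.15): straight line of the TCP; frame=None keeps the orientation; rate is the mean speed in m/s.
- env.goto_joints(angles): joint-space move.
- effector.release() and effector.grasp(squeeze=None): open the fingers fully, or close them until they stop; squeeze is the grip in N (None keeps the last).
- env.pause(seconds).
- solver.inverse_kinematics(position, orientation): joint angles nearest the present ones, or None.
- env.sense(): the state.
- viewer.read_camera(name): name is "scene" or "top" or "wrist"; returns (picture, depth): 384x512x3 uint8, red, green, blue; 384x512 float32, m along the optical axis (not along the pixel's ray), 0 where there is no reading.
- viewer.camera_info(name): a dict with "intrinsics" (3x3 intrinsics, pixels), "eye" and "rotation" of the camera in the world; the wrist camera has in their place "T_tool_cam" (4x4, takes a point from camera to tool coordinates, whose origin is the TCP and whose axes are the tool frame's). Camera axes: x right, y up, looking along -z (the intrinsics and any distortion apply to the point x, -y, -z); pixel columns grow to the right and rows downward; lengths in m; the calibration is good to about 2 mm. The wrist camera is an equidistant fisheye: a pixel r from the principal point sees the ray r / f radians off the axis. A picture is of the moment at which its call begins: read the wrist's pose just before it. camera_info takes no time and is no camera call.
A pose or a line that the arm cannot do raises env.PlanningError and nothing moves.
- workorder.finish_job(): hands the job in, once; it reports no verdict.
Trained networks look in the newest picture that a camera, given by its name, has taken for a name from the list of things; names that differ only in an ending like _2 or _b are one class to them, and where a whole thing is asked for, a point or a joint stands for the part that bears it (a point fixed in the world has none). Each returns a list of dicts, best first, with "score" (0 to 1); they miss things now and then, are a little off and sometimes report something else, mostly with a low value. They report only what shows in the picture. A call takes as long as a camera call.
- search_frame(camera, name): "at" ([x, y, z] in m, in world coordinates, good to about 4 mm: the middle of the surface that is visible of it).
- tip_of(camera, name): "at" ([x, y, z] in m, in world coordinates, good to about 4 mm: a listed point, or the origin of a listed thing).
The state is a dict: "t": time; "joint_positions": joint angles; "joint_velocities": joint speeds; "tau": joint torques, N m; "ee_pos": TCP position; "tcp_rot": TCP orientation; "wrist_force": force on the tool from outside, world axes, zero at the start; "moment": the same for the moment, N m; "gripper_width": finger opening in m.
Only numpy, scipy, OpenCV 4.12 (cv2) and the standard library are available. Lean on these libraries where they do the work, as an engineer would, in place of code of your own. Each camera call takes 0.05 s, during which the arm holds its last target. There are 200 camera calls.

## Task

Make the fume cabinet ready for work: first switch its blower on by pressing the upper half of the black rocker switch on the sloping console, while the sash is still shut. Then push the counterweighted sash up with your fingertips from beneath its lip until the underside of the lip is level with the tip of the green arrow on the right jamb, without running well past it, and come away leaving it there. Touch and push only: do not pinch the lip, and leave the arrow and the things on the bench where they are.

Things in the scene. Friction and masses are not known exactly. Their poses are not given: they have to be found in the camera images.
- hood: White fume cabinet, 500 wide, 200 deep, 530 mm high, fixed. Origin on the bench, mid front of the 280 mm opening; x into the cabinet, y left, z up. The front plane starts there and leans back 12 deg: s up it is s*sin12 in x, s*cos12 in z. Steel sill 31 mm high, 15 mm proud. Left, y 182 to 271 mm: a console, 75 mm proud of the origin and 132 mm high. Jamb faces 12 mm before the front plane.
- sash (a joint): Travel of the glass sash up the sloping front, m: 0 shut (every start), 0.150 top. Counterweighted (steel weight behind the clear cover on the right goes down as it rises): it stays where it is left; 1.5 to 4 N at slow speed moves it either way. 1.8 kg moves in all: a quick push makes it coast on. Fingers on the lip's orange top (sash_c4) and dark lower part (sash_c2, c3) at once: pinching.
- lip (a point): Mid width of the underside of the sash's lip, in the front plane; shut 100 mm up the slope from the hood's origin; z up the slope (the way it slides), x into the cabinet. The lip is 250 mm wide (y), 14 mm thick, lower 8 mm dark, top 6 mm orange; its round nose (4 mm radius) is 42 mm out to the robot. Below it is the sash's bottom rail, face 1 mm inside the front plane; room before that is free.
- arrow_tip (a point): Tip of the green arrow clip on the right jamb (arrow 24 mm high, pointing left at the lip's right end, tip 6 mm beyond the lip's end and 17 mm before the front plane). The sash is right when this tip has z = 0 in the axes of point lip.
- height_arrow (a joint): Where the arrow clip sits on its scale, m: the same as the sash travel that brings the lip's underside level with the tip. 0.070 to 0.125 at the start; stiff, must not be shifted.
- blower_switch (a joint): Angle of the rocker, rad: 0 off (upper half stands out), 0.32 on (upper half pressed flush with its bezel). It stays where it is left; about 3 to 5 N on the upper half tips it.
- switch_centre (a point): Middle of the black rocker, 34 wide x 44 mm, on its tipping axis, in the console's face. The face slopes 45 deg, looking up and to the robot: outward normal is the hood's (-0.707, 0, 0.707), up the face is (0.707, 0, 0.707). The upper half (green bar) runs 22 mm up from here; off, its end stands about 11 mm out of the face, pressed on the half lies 4 mm out.
- foil_flask: Foil-wrapped flask, 68 x 70 x 78 mm high, loose, left of the console; origin under its middle. Bystander.
- petri_dish: Covered petri dish with a brown lid, 91 mm across, 17 mm high, loose, in front of the cabinet; origin under its middle. Bystander.
- notebook: Black notebook, 98 x 72 x 9 mm, loose, in front of the cabinet; origin under its middle. Bystander.
- marker_red: White marker with a red cap, 137 mm long, 14 mm high, loose, lying in front of the console; origin under its middle, length along y. Bystander.
- tip_box_purple: Open purple box of pipette tips, 90 x 127 x 63 mm, loose, to the right; origin under its middle. Bystander.
- blue_cap: Blue screw cap, 21 mm across, 12 mm high, loose, front right; origin under its middle. Bystander.

How it is judged:
By the outcome, as a careful person would: the job done as asked, in the order asked, and still so for the second after the job is handed in, with the robot touching nothing.
It also fails if it takes over 48 s, if anything falls off the work surface, if the arm or the gripper's body presses on something with over 40 N, if the wrist force passes 120 N, or if a joint passes its speed limit or range.

## Working session

There is one attempt and no reset: what is moved stays moved. The work goes in short steps, each a Python script; the robot and the scene stay as the last script left them, time stands still between calls to the robot, and variables do not carry over. Pictures are saved under pics/ and viewed, about 8 in all and at most 12, crops included, and the job is handed in when it is done.

```bash
ls; mkdir -p pics; python3 - <<'E'
from station import env, effector, solver, viewer, workorder, search_frame, tip_of
import cv2, numpy as np
s=env.sense(); print(s['t'],s['ee_pos'],s['tcp_rot'],s['wrist_force'])
ims=[]
for c in ['scene','top']:
    p,d=viewer.read_camera(c); cv2.imwrite(f'pics/{c}0.png',p[:,:,::-1]); ims.append(p)
    i=viewer.camera_info(c); print(c,i)
    for n in ['hood','lip','arrow_tip','switch_centre']:
        print(n,[(np.round(r['at'],4),round(r['score'],2)) for r in tip_of(c,n)][:2])
    for n in ['marker_red','foil_flask','petri_dish','notebook','tip_box_purple']:
        print(n,[(np.round(r['at'],4),round(r['score'],2)) for r in tip_of(c,n)][:1])
E
```

```text
pics
0.0 [0.2570317  0.59640316 0.21366876] [[ 9.18365943e-01 -5.44839286e-04  3.95731851e-01]
 [-3.95732202e-01 -1.61089111e-03  9.18364541e-01]
 [ 1.37119839e-04 -9.99998554e-01 -1.69499798e-03]] [-0.00999984 -0.15208593 -0.3104839 ]
scene {'intrinsics': array([[467.74951582,   0.        , 260.80626981],
       [  0.        , 467.74951582, 195.54634091],
       [  0.        ,   0.        ,   1.        ]]), 'eye': array([-0.21153855,  1.06744922,  0.79796123]), 'rotation': array([[-0.85127072,  0.22726969, -0.47295523],
       [-0.52418136, -0.40940358,  0.74674133],
       [-0.02391789,  0.88359334,  0.46764381]])}
hood [(array([ 0.6015, -0.1534,  0.0038]), 0.58)]
lip [(array([ 0.6222, -0.1523,  0.098 ]), 0.74)]
arrow_tip [(array([ 0.6148, -0.2766,  0.1811]), 0.62)]
switch_centre [(array([0.5873, 0.079 , 0.0934]), 0.96), (array([ 0.6043, -0.1525,  0.004 ]), 0.72)]
marker_red [(array([0.4268, 0.2476, 0.0026]), 0.39)]
foil_flask [(array([ 0.5125,  0.3907, -0.0017]), 0.57)]
petri_dish [(array([4.076e-01, 9.070e-02, 4.000e-04]), 0.77)]
notebook [(array([ 0.3839, -0.103 , -0.0029]), 0.6
[... 283 characters left out ...]
20787]), 'rotation': array([[ 2.88951972e-02,  9.96098575e-01, -8.33828324e-02],
       [-9.99582445e-01,  2.87901919e-02, -2.46169139e-03],
       [-5.14795428e-05,  8.34191466e-02,  9.96514547e-01]])}
hood [(array([ 6.026e-01, -1.467e-01,  3.000e-04]), 0.59)]
lip [(array([ 0.6264, -0.1516,  0.0973]), 0.81)]
arrow_tip [(array([ 0.6117, -0.2849,  0.1757]), 0.59)]
switch_centre [(array([0.5905, 0.0818, 0.0917]), 0.81)]
marker_red [(array([ 0.4261,  0.2474, -0.0006]), 0.62)]
foil_flask [(array([ 0.5134,  0.3892, -0.0014]), 0.82)]
petri_dish [(array([0.405 , 0.0925, 0.0037]), 0.76)]
notebook [(array([ 0.3819, -0.0998, -0.0012]), 0.83)]
tip_box_purple [(array([ 0.4373, -0.4827,  0.0022]), 0.92)]
```

```bash
python3 - <<'E'
import cv2,numpy as np
a=cv2.imread('pics/scene0.png');b=cv2.imread('pics/top0.png')
cv2.imwrite('pics/both.png',cv2.resize(a,(800,600),interpolation=cv2.INTER_CUBIC))
cv2.imwrite('pics/b2.png',cv2.resize(b,(800,600),interpolation=cv2.INTER_CUBIC))
E
```

```text
(no output)
```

View pics/both.png

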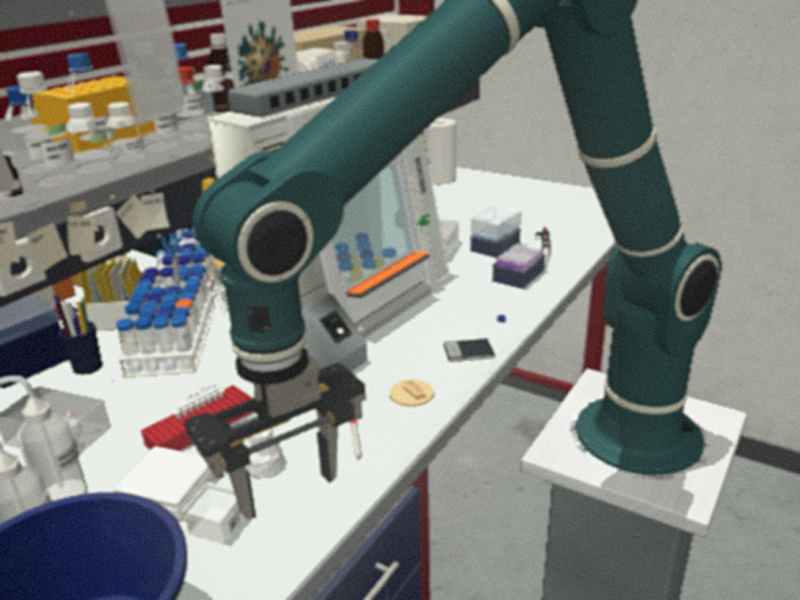

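View pics/b2.png

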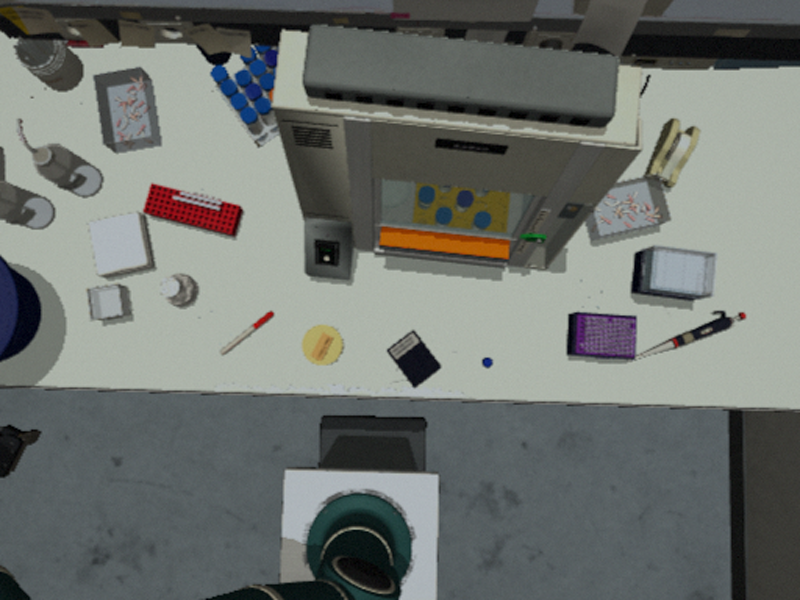

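Scene: the arm partly hides the hood; orange lip at (390,272), switch (335,322), arrow (423,220). Top: clear view, lip strip (378–510, 228–258), switch (326,253), green arrow (533,237); bystanders all in front and clear. I'll now fit the hood's yaw and the arrow's height from the depth.

```bash
cat > h.py <<'E'
from station import env, effector, solver, viewer, workorder, search_frame, tip_of
import cv2, numpy as np
def cloud(c,p,d):
    i=viewer.camera_info(c);K=i['intrinsics'];v,u=np.mgrid[:384,:512]
    P=np.stack([(u-K[0,2])/K[0,0]*d,-(v-K[1,2])/K[1,1]*d,-d],-1)
    return P@i['rotation'].T+i['eye']
def mask(p,d,lo,hi):
    h=cv2.cvtColor(p,cv2.COLOR_RGB2HSV); return (cv2.inRange(h,lo,hi)>0)&(d>0)
E
python3 - <<'E'
from h import *
for c in ['top','scene']:
    p,d=viewer.read_camera(c);W=cloud(c,p,d)
    m=mask(p,d,(5,150,120),(20,255,255))&(W[...,2]>.08)&(W[...,2]<.15)&(abs(W[...,0]-.59)<.06)&(W[...,1]<0.05)
    q=W[m]; ys=[]
    print(c,'orange',len(q),q.min(0),q.max(0),q.mean(0))
    # front/back edges by y bin
    vx,vy,x0,y0=cv2.fitLine(q[:,:2].astype(np.float32),cv2.DIST_L2,0,.01,.01).ravel()
    print('yaw fit',np.degrees(np.arctan2(-vx*np.sign(vy),abs(vy))),x0,y0)
    f=[(q[b,1].mean(),q[b,0].min(),q[b,0].max()) for b in [abs(q[:,1]-y)<.008 for y in np.arange(-.26,-.04,.016)] if b.sum()>3]
    f=np.array(f);
    for k in(1,2): print(np.polyfit(f[:,0],f[:,k],1))
    g=mask(p,d,(45,110,50),(80,255,255))&(W[...,1]<-.2)&(W[...,1]>-.4)&(W[...,2]>.1)
    q=W[g]; print('green',len(q),q.min(0),q.max(0),q.mean(0)); v,u=np.nonzero(g); print(u.min(),u.max(),v.min(),v.max())
    print(np.round(q[np.argsort(-q[:,1])[:6]],4))
E
```

```text
top orange 964 [ 0.57946728 -0.27421311  0.10369744] [ 0.63459692 -0.02657682  0.12467075] [ 0.60674054 -0.15126873  0.11466555]
yaw fit -4.5103884 0.60674053 -0.15126872
[0.08111108 0.60131607]
[0.07826543 0.63672599]
green 50 [ 0.60620966 -0.32641255  0.17463   ] [ 0.61637549 -0.28395528  0.19204087] [ 0.61077423 -0.30391996  0.18586631]
333 349 149 153
[[ 0.6141 -0.284   0.1772]
 [ 0.6112 -0.284   0.1772]
 [ 0.6085 -0.2842  0.1766]
 [ 0.6109 -0.2863  0.1796]
 [ 0.6139 -0.2865  0.1788]
 [ 0.6084 -0.2868  0.1773]]
scene orange 274 [ 0.57852024 -0.2652499   0.10361028] [ 0.63161806 -0.02074224  0.11980951] [ 0.60237206 -0.1333018   0.11354   ]
yaw fit -4.7064962 0.60237205 -0.1333018
[0.06617695 0.59704894]
[0.07681958 0.63087905]
green 17 [ 0.60389871 -0.31866863  0.16933968] [ 0.6113622  -0.28618073  0.18800923] [ 0.60783052 -0.29947707  0.17935524]
268 272 138 143
[[ 0.6089 -0.2862  0.1785]
 [ 0.6051 -0.287   0.1828]
 [ 0.6063 -0.289   0.178 ]
 [ 0.6107 -0.2893  0.1809]
 [ 0.6065 -0.2895  0.1855]
 [ 0.6069 -0.2971  0.179 ]]
```

```bash
cat >> h.py <<'E'
yaw=np.radians(-4.5); O=np.array([.6025,-.151,0.])
H=np.array([[np.cos(yaw),-np.sin(yaw),0],[np.sin(yaw),np.cos(yaw),0],[0,0,1]])
def R(pitch,sgn=-1):   # tool y pitched down by pitch deg in hood xz plane; jaws along hood y
    a=np.radians(pitch); y=H@[np.cos(a),0,-np.sin(a)]; z=sgn*H[:,1]; return np.column_stack([np.cross(y,z),y,z])
def w(p): return O+H@np.asarray(p,float)
def h(P): return H.T@(np.asarray(P)-O)
S,C=np.sin(np.radians(12)),np.cos(np.radians(12))
def front(s,n,y=0): return w([s*S-n*C,y,s*C+n*S])   # s up slope, n proud of front plane
E
python3 - <<'E'
from h import *
np.set_printoptions(precision=3,suppress=True)
print(viewer.camera_info('wrist'))
sw=np.array([.589,.0805,.0925]); print('sw hood',h(sw),'arrow',h([.612,-.2845,.1775]))
n=H@[-.707,0,.707];u=H@[.707,0,.707]
for sg in (-1,1):
  for d in (.08,.0):
    print('switch',sg,d,solver.inverse_kinematics(sw+.015*u+n*d,R(45,sg)))
  for p in (5,12,20,30):
    print('lip',sg,p,*[solver.inverse_kinematics(front(s,n_),R(p,sg)) for s,n_ in((.085,.1),(.085,.02),(.2,.02))])
E
```

```text
{'intrinsics': array([[297.319,   0.   , 253.899],
       [  0.   , 297.319, 197.625],
       [  0.   ,   0.   ,   1.   ]]), 'T_tool_cam': array([[-0.001, -0.972, -0.236, -0.066],
       [-0.   ,  0.236, -0.972, -0.17 ],
       [ 1.   , -0.001, -0.001,  0.001],
       [ 0.   ,  0.   ,  0.   ,  1.   ]])}
sw hood [-0.032  0.23   0.092] arrow [ 0.02  -0.132  0.177]
switch -1 0.08 None
switch -1 0.0 [ 0.047  0.475 -0.449  2.339  2.277  0.606  2.168]
lip -1 5 None [ 0.331  1.055 -0.011  2.418  3.394  1.803  1.662] None
lip -1 12 None None None
lip -1 20 None None None
lip -1 30 None None [ 1.339  0.863 -1.319  2.335  2.608  0.705  2.766]
switch 1 0.08 None
switch 1 0.0 [-0.192  0.436 -0.176  2.353  2.378  0.526 -1.14 ]
lip 1 5 None [ 0.999  1.238 -0.641  2.385  3.631  1.485 -0.857] [ 0.875  0.833 -0.623  2.437  3.418  1.367 -1.135]
lip 1 12 None [ 1.135  1.236 -0.822  2.409  3.483  1.275 -0.715] None
lip 1 20 None [ 1.101  1.079 -0.849  2.42   3.286  1.13  -0.773] None
lip 1 30 None [ 0.347  0.64  -0.064  2.438  3.346  0.976 -1.543] [ 1.339  0.863 -1.319  2.335  2.608  0.705 -0.375]
```

```bash
cat >> h.py <<'E'
def Rg(pitch,yw=0,roll=0):  # deg; yw>0 tool points left; roll about tool axis; roll 0: jaws along +y
    from scipy.spatial.transform import Rotation as T
    return H@T.from_euler('z',yw,degrees=True).as_matrix()@(H.T@R(pitch,1))@T.from_euler('y',roll,degrees=True).as_matrix()
E
time python3 - <<'E'
from h import *
import time
np.set_printoptions(precision=2,suppress=True)
J=np.array([[-2.53, 2.53], [-0.31, 2.02], [-1.57, 1.55], [0.28, 2.44], [-1.29, 4.43], [0.15, 1.84], [-2.92, 2.92]])
t0=time.time()
def row(name,P,rots):
  for r in rots:
    q=[solver.inverse_kinematics(p,Rg(*r)) for p in P]
    k=''.join('.' if x is None else 'X' for x in q)
    if k.count('X')>=len(P)-1: print(name,r,k,*[np.round(min((x-J[:,0]).min(),(J[:,1]-x).min()),2) for x in q if x is not None])
row('lip',[front(.086,.022),front(.13,.022),front(.175,.022),front(.07,.06)],[(p,y,r) for p in(0,12,24,36) for y in(-30,-15,0,15,30) for r in(0,180)])
print(time.time()-t0)
sw=np.array([.589,.0805,.0925]);n=H@[-.707,0,.707];u=H@[.707,0,.707]
row('sw',[sw+.015*u+n*d for d in(.0,.03,.06)],[(p,y,r) for p in(45,60,75) for y in(-30,0,30) for r in(0,90,180,270)])
print(time.time()-t0,env.sense()['t'])
E
```

```text
lip (0, -30, 0) XXXX 0.03 0.07 0.05 0.03
lip (0, -30, 180) XXXX 0.09 0.07 0.05 0.03
lip (0, -15, 0) XXX. 0.09 0.05 0.02
lip (0, 0, 0) XXXX 0.09 0.05 0.02 0.04
lip (0, 15, 0) XXXX 0.08 0.16 0.12 0.06
lip (0, 15, 180) XXXX 0.09 0.01 0.07 0.04
lip (0, 30, 0) XXXX 0.06 0.11 0.03 0.08
lip (0, 30, 180) XXXX 0.06 0.11 0.01 0.08
lip (12, -30, 0) XXX. 0.04 0.03 0.02
lip (12, -30, 180) XXX. 0.03 0.02 0.02
lip (12, 15, 0) XXXX 0.11 0.1 0.08 0.06
lip (12, 15, 180) XXXX 0.04 0.05 0.11 0.06
lip (12, 30, 0) XXXX 0.17 0.07 0.17 0.08
lip (12, 30, 180) XXXX 0.17 0.07 0.17 0.08
lip (24, -30, 0) XXX. 0.02 0.01 0.02
lip (24, -30, 180) XXX. 0.03 0.03 0.05
lip (24, 15, 0) XXXX 0.05 0.12 0.14 0.02
lip (24, 15, 180) XXX. 0.12 0.12 0.13
lip (24, 30, 0) XXXX 0.05 0.01 0.13 0.08
lip (24, 30, 180) XXXX 0.05 0.01 0.13 0.08
lip (36, -30, 0) XXX. 0.06 0.07 0.1
lip (36, -30, 180) XXX. 0.07 0.09 0.12
lip (36, -15, 0) XXX. 0.01 0.02 0.06
lip (36, -15, 180) XXX. 0.06 0.08 0.11
lip (36, 0, 0) XXX. 0.02 0.01 0.13
lip (36, 0, 180) XXX. 0.08 0.1 0.13
lip (36, 15, 0) XXXX 0.16 0.17 0.17 0.08
lip (36, 15, 180) XXXX 0.11 0.17
[... 731 characters left out ...]
4 0.01 0.01
sw (60, 0, 180) .XX 0.01 0.01
sw (60, 0, 270) XXX 0.27 0.03 0.07
sw (60, 30, 0) XXX 0.12 0.01 0.04
sw (60, 30, 90) XXX 0.03 0.04 0.11
sw (60, 30, 180) XXX 0.01 0.07 0.14
sw (60, 30, 270) XXX 0.03 0.26 0.04
sw (75, -30, 0) XXX 0.41 0.43 0.4
sw (75, -30, 90) XXX 0.4 0.42 0.39
sw (75, -30, 180) XXX 0.21 0.21 0.2
sw (75, -30, 270) XXX 0.44 0.45 0.41
sw (75, 0, 0) XXX 0.3 0.33 0.35
sw (75, 0, 90) XXX 0.31 0.33 0.34
sw (75, 0, 180) XXX 0.33 0.35 0.33
sw (75, 0, 270) XXX 0.33 0.31 0.29
sw (75, 30, 0) XXX 0.32 0.34 0.36
sw (75, 30, 90) XXX 0.35 0.37 0.34
sw (75, 30, 180) XXX 0.4 0.37 0.34
sw (75, 30, 270) XXX 0.17 0.08 0.19
11.451512098312378 1.1
real	0m12.888s
user	0m1.207s
sys	0m0.371s
```

```bash
cat >> h.py <<'E'
sw=np.array([.589,.0805,.0925]);nf=H@[-.707,0,.707];uf=H@[.707,0,.707]
def swtcp(Rt,d,up=.016,c=None):  # leading corner at d out of the face
    c0=sw if c is None else c
    cs=[a*.010*Rt[:,0]+b*.018*Rt[:,2] for a in(-1,1) for b in(-1,1)]
    k=min(cs,key=lambda v:v@nf); return c0+up*uf+d*nf-k
def pic(c,name,crop=None,sz=(800,600)):
    p,d=viewer.read_camera(c)
    q=p if crop is None else p[crop[1]:crop[3],crop[0]:crop[2]]
    cv2.imwrite(f'pics/{name}.png',cv2.resize(q[:,:,::-1],sz,interpolation=cv2.INTER_CUBIC)); return p,d
E
python3 - <<'E'
from h import *
np.set_printoptions(precision=3,suppress=True)
for r in [(70,-20,0),(75,-20,0),(70,-20,180),(70,-15,0),(65,-25,0)]:
    Rt=Rg(*r); print(r)
    for d in (.1,.05,.02,.003): print(swtcp(Rt,d),solver.inverse_kinematics(swtcp(Rt,d),Rt))
Rt=Rg(12,25,180)
for s,n in((.086,.022),(.13,.022),(.175,.022),(.07,.06),(.07,.08)):print(front(s,n),solver.inverse_kinematics(front(s,n),Rt))
E
```

```text
(70, -20, 0)
[0.514 0.073 0.171] [-0.687  0.18   0.362  2.2    0.345  0.545  0.529]
[0.549 0.07  0.136] [-0.617  0.299  0.336  2.153  0.305  0.462  0.577]
[0.57  0.068 0.115] [-0.575  0.368  0.314  2.12   0.289  0.422  0.598]
[0.582 0.067 0.103] [-0.552  0.405  0.301  2.1    0.283  0.402  0.607]
(75, -20, 0)
[0.514 0.073 0.172] [-0.628  0.2    0.348  2.146  0.18   0.617  0.713]
[0.549 0.07  0.137] [-0.555  0.315  0.312  2.098  0.138  0.545  0.766]
[0.57  0.068 0.115] [-0.513  0.381  0.287  2.064  0.121  0.51   0.788]
[0.582 0.067 0.103] [-0.491  0.417  0.273  2.043  0.113  0.493  0.798]
(70, -20, 180)
[0.514 0.073 0.171] [-1.464  0.478  1.387  2.232 -0.529  0.567 -1.755]
[0.549 0.07  0.136] [-1.332  0.694  1.353  2.187 -0.906  0.633 -1.435]
[0.57  0.068 0.115] [-1.275  0.807  1.343  2.155 -1.066  0.686 -1.317]
[0.582 0.067 0.103] [-1.247  0.868  1.339  2.135 -1.14   0.717 -1.269]
(70, -15, 0)
[0.515 0.071 0.171] [-0.664  0.171  0.358  2.211  0.312  0.513  0.658]
[0.55  0.069 0.136] [-0.585  0.291  0.32   2.163  0.273  0.431  0.707]
[0.571 0.067 0.115] [-0.537  0.359  0.291  2.13   0.262  0.392  0.724]
[0.583 0.066 0.103] [-0.511  0.396  0.274  2.109  0.259  0.373  0.729]
(65, -25, 0)
[0.513 0.074 0.17 ] [-0.776  0.183  0.384  2.235  0.562  0.535  0.19 ]
[0.548 0.071 0.135] [-0.727  0.307  0.39   2.191  0.536  0.438  0.224]
[0.569 0.07  0.114] [-0.698  0.378  0.389  2.159  0.517  0.389  0.245]
[0.581 0.069 0.102] [-0.681  0.418  0.386  2.139  0.505  0.365  0.257]
[ 0.599 -0.151  0.089] [ 1.756  1.856 -1.355  2.212  2.463  0.248 -2.12 ]
[ 0.608 -0.151  0.132] [ 1.695  1.66  -1.352  2.225  2.887  0.213 -2.714]
[ 0.617 -0.152  0.176] [-0.104  0.95   0.879  2.325  3.966  1.822  1.063]
[ 0.559 -0.148  0.081] [ 1.883  1.965 -1.36   2.271  2.165  0.314 -1.734]
[ 0.539 -0.146  0.085] [ 1.8    1.604 -1.153  2.307  3.786  0.207  2.763]
```

```bash
python3 - <<'E'
from h import *
np.set_printoptions(precision=4,suppress=True)
effector.grasp(5)
Rt=Rg(70,-20,0); env.reach(swtcp(Rt,.09),Rt)
pic('wrist','w1',sz=(512,384)); 
for c in('wrist','top','scene'):
    if c!='wrist': viewer.read_camera(c)
    for n in('switch_centre','arrow_tip','lip'): print(c,n,[(np.array(r['at']),round(r['score'],2)) for r in tip_of(c,n)][:2])
s=env.sense();print(s['t'],s['ee_pos'],swtcp(Rt,.09),s['wrist_force'],s['gripper_width'])
E
```

```text
wrist switch_centre [(array([0.5855, 0.0749, 0.0905]), 0.76)]
wrist arrow_tip []
wrist lip [(array([ 0.6235, -0.153 ,  0.0965]), 0.87)]
top switch_centre [(array([0.5899, 0.0803, 0.0918]), 0.62)]
top arrow_tip [(array([ 0.6121, -0.2832,  0.1763]), 0.63)]
top lip []
scene switch_centre [(array([0.5863, 0.0815, 0.0922]), 0.72)]
scene arrow_tip [(array([ 0.6143, -0.2801,  0.1789]), 0.5), (array([ 0.6019, -0.1505,  0.004 ]), 0.44)]
scene lip [(array([ 0.6214, -0.149 ,  0.0972]), 0.75), (array([ 0.4401, -0.4811,  0.0002]), 0.43)]
5.1417 [0.5208 0.0721 0.164 ] [0.5208 0.0721 0.164 ] [-0.4132  0.308   0.4575] 0.0004977812635193587
```

View pics/w1.png

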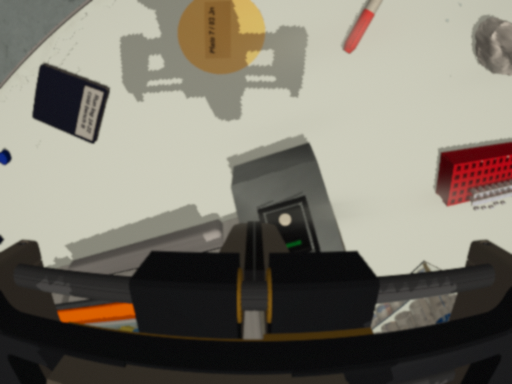

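The wrist view looks down at the console: rocker (288,228) with green bar (294,243), and the fingertips at about (258,225) are over it, slightly to the right. I'll press in small steps and watch the force.

```bash
python3 - <<'E'
from h import *
np.set_printoptions(precision=2,suppress=True)
c=np.array([.588,.0800,.092]); Rt=Rg(70,-20,0)
env.movel(swtcp(Rt,.018,c=c),rate=.1)
f0=env.sense()['wrist_force']
for d in np.arange(.015,-.003,-.0015):
    env.movel(swtcp(Rt,d,c=c),rate=.015)
    s=env.sense(); f=s['wrist_force']-f0; print(round(d,4),f,round(f@nf,2), 'e%.4f'%((s['ee_pos']-swtcp(Rt,d,c=c))@nf))
    if f@nf>12: break
print(env.sense()['t'])
pic('wrist','w2a')
env.movel(swtcp(Rt,.06,c=c),rate=.1)
pic('wrist','w2',crop=(200,130,360,250),sz=(640,480)); print(env.sense()['t'])
E
```

```text
0.015 [-0.29  1.19  0.72] 0.78 e0.0001
0.0135 [-0.01  1.01  0.42] 0.36 e-0.0000
0.012 [-1.   -0.06 -0.34] 0.46 e-0.0001
0.0105 [-1.    0.99 -0.66] 0.29 e-0.0001
0.009 [-0.6   0.88 -0.45] 0.16 e-0.0001
0.0075 [-1.45 -0.89  0.35] 1.22 e-0.0001
0.006 [-1.   -0.67 -0.04] 0.64 e-0.0001
0.0045 [-2.48 -0.54  2.62] 3.57 e0.0001
0.003 [-2.92  0.3   4.37] 5.16 e0.0000
0.0015 [-2.41 -1.36  5.01] 5.17 e-0.0001
0.0 [-1.9  -1.61  7.08] 6.26 e-0.0002
-0.0015 [-8.07 -0.42 16.05] 17.01 e0.0006
9.1083
9.975
```

View pics/w2.png

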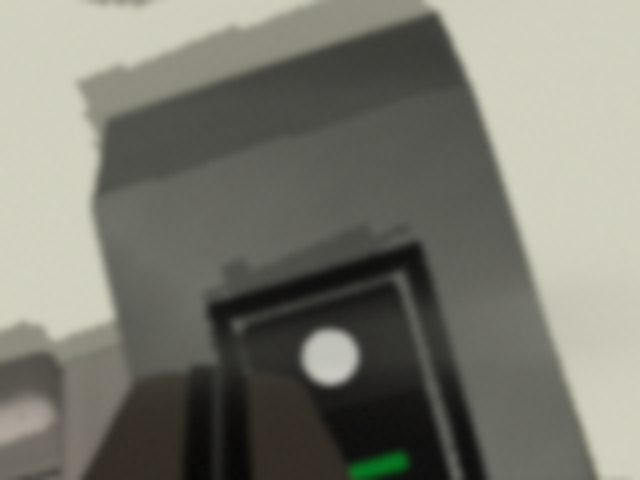

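```bash
cat >> h.py <<'E'
def wcloud(d,s):
    i=viewer.camera_info('wrist');K=i['intrinsics'];v,u=np.mgrid[:384,:512]
    x=(u-K[0,2])/K[0,0];y=(v-K[1,2])/K[1,1];r=np.hypot(x,y)+1e-9;t=np.tan(r)/r
    P=np.stack([x*t*d,-y*t*d,-d],-1); T=i['T_tool_cam']
    return (P@T[:3,:3].T+T[:3,3])@s['tcp_rot'].T+s['ee_pos']
E
python3 - <<'E'
from h import *
np.set_printoptions(precision=1,suppress=True)
c=np.array([.588,.0800,.092]); Rt=Rg(70,-20,0)
env.movel(swtcp(Rt,.08,c=c)-H[:,1]*.09+[0,0,.03],rate=.12)
s=env.sense();p,d=pic('wrist','w3',sz=(512,384)); q=wcloud(d,s)-c
for nm,q in(('wrist',q),('top',None)):
    if q is None: p,d=viewer.read_camera('top'); q=cloud('top',p,d)-c
    a=np.stack([q@H[:,1],q@uf,q@nf],-1)*1000
    for u0 in range(-36,44,6):
        m=(abs(a[...,0])<9)&(abs(a[...,1]-u0)<3)&(abs(a[...,2])<25)&(d>0)
        if m.sum(): print(nm,u0,m.sum(),'n=%.1f'%np.median(a[m][:,2]))
print(s['t'])
E
```

```text
wrist -36 99 n=-0.9
wrist -30 92 n=0.8
wrist -24 80 n=1.2
wrist -18 113 n=8.8
wrist -12 118 n=7.5
wrist -6 123 n=5.2
wrist 0 112 n=3.4
wrist 6 110 n=3.2
wrist 12 112 n=3.5
wrist 18 117 n=2.9
wrist 24 111 n=1.3
wrist 30 114 n=-0.7
wrist 36 112 n=-0.8
wrist 42 112 n=-0.6
top -18 1 n=8.2
top -12 1 n=7.8
top -6 11 n=5.7
top 0 9 n=4.1
top 6 8 n=4.3
top 12 8 n=5.6
top 18 12 n=4.1
top 24 11 n=1.8
top 30 10 n=0.2
top 36 8 n=0.0
top 42 11 n=-0.2
10.9667
```

View pics/w3.png

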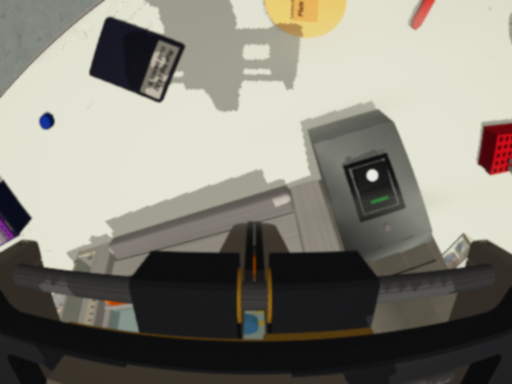

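The switch is on: the upper half is flat, about 4 mm out of the face, and the lower half stands out 8–9 mm. The picture agrees (rocker 373,185). Next I'll plan the lip push from this pose.

```bash
python3 - <<'E'
from h import *
np.set_printoptions(precision=2,suppress=True)
J=np.array([[-2.53, 2.53], [-0.31, 2.02], [-1.57, 1.55], [0.28, 2.44], [-1.29, 4.43], [0.15, 1.84], [-2.92, 2.92]])
q0=env.sense()['joint_positions']; print(q0)
P=[(.065,.07),(.07,.045),(.08,.022),(.12,.022),(.165,.022)]
out=[]
for p in(6,12,18,24,30):
  for y in(-40,-30,-20,20,30,40):
    for r in(0,180):
      q=[solver.inverse_kinematics(front(*a),Rg(p,y,r)) for a in P]
      if any(x is None for x in q): continue
      q=np.array(q); m=min((q-J[:,0]).min(),(J[:,1]-q).min()); st=abs(np.diff(q,axis=0)).max()
      out.append((st,p,y,r,m,abs(q[0]-q0).max(),q[0]))
for o in sorted(out,key=lambda o:o[0])[:10]: print(*[np.round(v,2) for v in o])
E
```

```text
[-0.5   0.14  0.38  2.21  0.26  0.52  0.8 ]
0.1 12 40 180 0.05 2.07 [ 1.57  1.27 -0.91  2.12 -1.21  0.52  1.35]
0.11 6 40 180 0.03 2.07 [ 1.57  1.34 -0.87  2.1  -1.21  0.62  1.41]
0.11 18 40 180 0.04 2.06 [ 1.57  1.21 -0.95  2.14 -1.19  0.42  1.27]
0.13 6 -40 180 0.05 1.68 [-0.75  1.13  0.38  2.39  1.94  1.24  1.13]
0.13 12 -40 180 0.02 1.75 [-0.71  1.02  0.37  2.42  2.02  1.16  1.2 ]
0.13 24 40 180 0.02 2.03 [ 1.53  1.12 -0.96  2.16 -1.18  0.35  1.18]
0.16 18 -40 180 0.01 1.81 [-0.58  0.89  0.27  2.43  2.07  1.14  1.32]
0.18 30 40 180 0.01 1.95 [ 1.46  0.99 -0.91  2.17 -1.21  0.34  1.11]
0.23 6 30 0 0.01 4.01 [ 0.57  1.04  0.21  2.27  4.27  1.69 -1.51]
0.23 6 30 180 0.01 4.01 [0.57 1.04 0.21 2.27 4.27 1.69 1.63]
```

```bash
cat >> h.py <<'E'
J=np.array([[-2.53, 2.53], [-0.31, 2.02], [-1.57, 1.55], [0.28, 2.44], [-1.29, 4.43], [0.15, 1.84], [-2.92, 2.92]])
sl=np.array([S,0,C]); nn=np.array([-C,0,S])
g=np.array
FB=g([[a*.010,-l,b*.018] for a in(-1,1) for b in(-1,1) for l in np.arange(0,.08,.002)])
BB=g([[a*.0375,-l,b*.0945] for a in(-1,0,1) for b in(-1,-.5,0,.5,1) for l in np.arange(.086,.2,.01)])
def off(Rt,n):   # top of the finger above the TCP along the slope, under the lip, TCP n proud
    q=FB@(H.T@Rt).T; m=(n+q@nn)<.042; return (q[m]@sl).max()
def clear(Rt,s,n,y):
    b=BB@(H.T@Rt).T+s*sl+n*nn+[0,y,0]; f=FB@(H.T@Rt).T+s*sl+n*nn+[0,y,0]
    con=lambda q: np.where((q[:,1]>.17),np.maximum(-.08-q[:,0],q[:,2]-.137),1).min()
    return min((b@nn).min()-.045, b[:,2].min()-.02, con(b),con(f), (f@nn).min()-.004, f[:,2].min()-.036)
E
python3 - <<'E'
from h import *
np.set_printoptions(precision=2,suppress=True)
q0=env.sense()['joint_positions']
out=[];nc=0
for p in(6,12,18,24,30,36):
  for y in(-50,-40,-30,-20,0,20,30,40):
    for r in range(0,360,30):
     Rt=Rg(p,y,r)
     for n in (.02,.028):
      for yy in(-.05,0,.05):
       o=off(Rt,n); s0=.1-o
       # tilt between finger and lip: overlap start
       c=min(clear(Rt,s0-.004,n,yy),clear(Rt,s0+.08,n,yy))
       if c<.003 or o>.035: continue
       nc+=1
       q=[solver.inverse_kinematics(front(s,m,yy),Rt) for s,m in((s0-.012,n+.05),(s0-.008,n+.02),(s0-.005,n),(s0+.04,n),(s0+.09,n))]
       if any(x is None for x in q): continue
       q=g(q); m=min((q-J[:,0]).min(),(J[:,1]-q).min()); st=abs(np.diff(q,axis=0)).max()
       out.append((st,p,y,r,n,yy,o,c,m,abs(q[0]-q0).max(),q[0],q[-1]))
print(nc,len(out))
for o in sorted(out,key=lambda o:o[0])[:16]: print(*[np.round(v,3) if np.ndim(v)==0 else v for v in o])
E
```

```text
Traceback (most recent call last):
ValueError: time passes only in moves, steps and waits
```

```bash
cat > scan.py <<'E'
from h import *
import sys
np.set_printoptions(precision=2,suppress=True)
q0=env.sense()['joint_positions']
cand=[]
for p in(6,12,18,24,30):
  for y in(-50,-40,-30,-20,0,20,30,40):
    for r in range(0,360,30):
     Rt=Rg(p,y,r)
     for yy in(-.05,0,.05):
       n=.024; o=off(Rt,n); s0=.1-o
       c=min(clear(Rt,s0-.004,n,yy),clear(Rt,s0+.08,n,yy))
       if c>.003 and o<.035: cand.append((p,y,r,n,yy,o,c))
print(len(cand))
out=[];bad=0
for p,y,r,n,yy,o,c in cand:
   Rt=Rg(p,y,r);s0=.1-o;q=[]
   for s,m in((s0+.09,n),(s0-.012,n+.05),(s0-.005,n),(s0+.04,n)):
     try: x=solver.inverse_kinematics(front(s,m,yy),Rt)
     except ValueError: x=None;bad+=1
     if x is None: break
     q.append(x)
   if len(q)<4: continue
   q=g(q)[[1,2,3,0]]; m=min((q-J[:,0]).min(),(J[:,1]-q).min()); st=abs(np.diff(q,axis=0)).max()
   out.append((st,p,y,r,n,yy,o,c,m,abs(q[0]-q0).max(),q[0],q[-1]))
print(len(out),bad)
for o in sorted(out,key=lambda o:o[0])[:16]: print(*[np.round(v,3) if np.ndim(v)==0 else v for v in o])
E
time timeout 300 python3 scan.py
```

```text
352
128 0
0.128 30 40 240 0.024 -0.05 0.029 0.006 0.038 1.841 [ 1.35  0.87 -0.66  2.11 -1.25  0.59  0.07] [ 1.23  0.72 -0.66  2.   -1.19  0.66 -0.23]
0.237 30 20 120 0.024 -0.05 0.028 0.008 0.026 2.27 [ 1.77  1.48 -1.33  2.3   2.3   0.37 -1.26] [ 1.61  1.1  -1.32  2.19  2.46  0.18 -1.77]
0.237 30 20 300 0.024 -0.05 0.028 0.008 0.026 2.27 [ 1.77  1.48 -1.33  2.3   2.3   0.37  1.88] [ 1.61  1.1  -1.32  2.19  2.46  0.18  1.37]
0.237 30 20 60 0.024 -0.05 0.028 0.008 0.026 2.27 [ 1.77  1.48 -1.33  2.3   2.3   0.37 -0.22] [ 1.61  1.1  -1.32  2.19  2.46  0.18 -0.72]
0.237 30 20 90 0.024 -0.05 0.027 0.012 0.024 2.269 [ 1.77  1.47 -1.33  2.3   2.31  0.37 -0.75] [ 1.61  1.1  -1.32  2.19  2.46  0.17 -1.25]
0.237 30 20 150 0.024 -0.05 0.026 0.012 0.023 2.602 [ 1.77  1.47 -1.33  2.3   2.31  0.37 -1.8 ] [ 1.61  1.1  -1.32  2.19  2.46  0.17 -2.3 ]
0.237 30 20 330 0.024 -0.05 0.026 0.012 0.023 2.269 [ 1.77  1.47 -1.33  2.3   2.31  0.37  1.34] [ 1.61  1.1  -1.32  2.19  2.46  0.17  0.84]
0.24 30 20 30 0.024 -0.05 0.022 0.013 0.014 2.264 [ 1.77  1.45 -1.33  2.3   2.32  0.35  0.27] [ 1.6   1.08 -1.32  2
[... 446 characters left out ...]
 0.024 0 0.028 0.008 0.075 2.233 [ 1.69  1.51 -1.34  2.37  2.5   0.49 -0.43] [ 1.53  1.08 -1.32  2.25  2.65  0.29 -0.98]
0.266 30 20 90 0.024 0 0.027 0.012 0.074 2.235 [ 1.69  1.5  -1.34  2.37  2.5   0.49 -0.96] [ 1.53  1.08 -1.32  2.25  2.65  0.28 -1.51]
0.266 30 20 330 0.024 0 0.026 0.012 0.074 2.236 [ 1.69  1.5  -1.34  2.37  2.5   0.49  1.13] [ 1.53  1.08 -1.32  2.25  2.65  0.28  0.59]
0.269 30 20 30 0.024 0 0.022 0.013 0.074 2.246 [ 1.69  1.48 -1.34  2.37  2.51  0.48  0.05] [ 1.53  1.06 -1.32  2.25  2.66  0.27 -0.48]
0.27 30 20 0 0.024 0 0.02 0.011 0.074 2.252 [ 1.68  1.46 -1.34  2.37  2.52  0.47  0.56] [ 1.53  1.05 -1.32  2.24  2.67  0.27  0.02]
real	0m53.243s
user	0m1.907s
sys	0m0.702s
```

```bash
cat > fk.py <<'E'
import numpy as np
from scipy.spatial.transform import Rotation as T
def chain(q,x,sg):
    t=x[:24].reshape(8,3); R_=np.eye(3); p=t[0].copy(); pts=[p]
    for i in range(7):
        ax=np.array([0,0,sg[i]]) if i%2==0 else np.array([0,sg[i],0])
        R_=R_@T.from_rotvec(ax*q[i]).as_matrix(); p=p+R_@t[i+1]; pts.append(p)
    return np.array(pts),R_@T.from_rotvec(x[24:27]).as_matrix()
E
cat > fit.py <<'E'
from h import *
from fk import *
import itertools
from scipy.optimize import least_squares
s=env.sense(); D=[(np.array(s['joint_positions']),s['ee_pos'],s['tcp_rot'])]
rng=np.random.default_rng(0)
while len(D)<50:
    P=np.array([rng.uniform(.4,.65),rng.uniform(-.4,.5),rng.uniform(.1,.5)]);Rt=Rg(rng.uniform(10,90),rng.uniform(-50,50),rng.uniform(0,360))
    q=solver.inverse_kinematics(P,Rt)
    if q is not None: D.append((np.array(q),P,Rt))
best=None
for s3,s5,s7 in itertools.product((-1,1),repeat=3):
    sg=[-1,1,s3,1,s5,1,s7]
    x0=np.zeros(27); x0[2]=.2;x0[5]=.1;x0[8]=.2;x0[11]=.2;x0[14]=.2;x0[17]=.2;x0[20]=.1;x0[23]=.2; x0[24:]=[np.pi/2,0,0]
    f=lambda x,d=D:np.concatenate([np.r_[c[0][-1]-P,.3*(c[1]-Rt).ravel()] for q,P,Rt in d for c in [chain(q,x,sg)]])
    r=least_squares(f,x0,max_nfev=60)
    r=least_squares(lambda x:np.r_[f(x),1e-5*(x-x0)],r.x,max_nfev=30)
    print(sg,np.sqrt(np.mean(f(r.x)**2)))
    if best is None or r.cost<best[0]: best=(r.cost,r.x,sg)
np.savez('fk.npz',x=best[1],sg=best[2]); print(np.round(best[1][:24].reshape(8,3),3),best[2])
E
time timeout 500 python3 fit.py
```

```text
[-1, 1, -1, 1, -1, 1, -1] 2.031464534264057e-12
[-1, 1, -1, 1, -1, 1, 1] 0.15779716678001443
[-1, 1, -1, 1, 1, 1, -1] 0.13926671793106302
[-1, 1, -1, 1, 1, 1, 1] 0.17695958378595372
[-1, 1, 1, 1, -1, 1, -1] 0.14012742489853855
[-1, 1, 1, 1, -1, 1, 1] 0.18976679896524412
[-1, 1, 1, 1, 1, 1, -1] 0.18120374349387078
[-1, 1, 1, 1, 1, 1, 1] 0.18653450472038935
[[-0.0000e+00 -0.0000e+00  3.5189e+01]
 [ 0.0000e+00 -1.4000e-02 -3.4883e+01]
 [-0.0000e+00 -1.5000e-02  1.0790e+00]
 [ 0.0000e+00 -5.6000e-02 -5.5800e-01]
 [-0.0000e+00  5.2000e-02  9.4000e-02]
 [ 0.0000e+00 -3.7000e-02  3.7800e-01]
 [-0.0000e+00  3.7000e-02  2.8600e-01]
 [ 0.0000e+00 -0.0000e+00  4.3000e-02]] [-1, 1, -1, 1, -1, 1, -1]
real	4m5.720s
user	5m14.182s
sys	0m1.168s
```

```bash
cat > kin.py <<'E'
from h import *
from scipy.optimize import least_squares
_z=np.load('fk.npz'); RF=__import__('scipy.spatial.transform',fromlist=['Rotation']).Rotation.from_rotvec(_z['x'][24:27]).as_matrix()
_t=_z['x'][:24].reshape(8,3); _sg=_z['sg']
L1=_t[0,2]+_t[1,2]; L2=_t[2,2]+_t[3,2]; L3=_t[4,2]+_t[5,2]; L4=_t[6,2]+_t[7,2]
def fk(q):
    R_=np.eye(3);p=_t[0].copy()
    M=[]
    for i in range(7):
        c,s=np.cos(_sg[i]*q[i]),np.sin(_sg[i]*q[i])
        A=np.array([[c,-s,0],[s,c,0],[0,0,1]]) if i%2==0 else np.array([[c,0,s],[0,1,0],[-s,0,c]])
        R_=R_@A;p=p+R_@_t[i+1]
        if i==2: E=None; U=R_[:,2].copy()
    Rt=R_@RF; W=p-Rt[:,1]*L4; E=np.array([0,0,L1])+U*L2
    return p,Rt,E,W
def ik(P,Rt,seed,k=1e-3):
    f=lambda q:(lambda a:np.r_[a[0]-P,.3*(a[1]-Rt).ravel(),k*(q-seed)])(fk(q))
    lo,hi=J[:,0]+.03,J[:,1]-.03
    r=least_squares(f,np.clip(seed,lo+1e-3,hi-1e-3),bounds=(lo,hi),max_nfev=60)
    if k>0: r=least_squares(lambda q:f(q)[:12],np.clip(r.x,lo+1e-6,hi-1e-6),bounds=(lo,hi),max_nfev=30)
    return r.x if np.abs(f(r.x)[:12]).max()<2e-4 else None
E
cat > plan.py <<'E'
from kin import *
import time
np.set_printoptions(precision=2,suppress=True)
s=env.sense();q0=g(s['joint_positions']);p,Rt,E,W=fk(q0);print('fk err',abs(p-s['ee_pos']).max(),'E',E,'W',W,L1,L2,L3,L4,s['t'])
rng=np.random.default_rng(1);out=[];t0=time.time()
c=[(p,y,r,yy) for p in(12,18,24,30) for y in(-40,-30,-20,0,20,30) for r in(0,180,-30,30,60,90) for yy in(-.04,.0,.04)]
rng.shuffle(c)
for p,y,r,yy in c:
    if time.time()-t0>200: break
    p,y,r=int(p),int(y),int(r)
    Rt=Rg(p,y,r);n=.024;o=off(Rt,n);s0=.1-o
    cl=min(clear(Rt,s0-.004,n,yy),clear(Rt,s0+.08,n,yy))
    if cl<.003 or o>.035: continue
    for k in range(3):
        sd=rng.uniform(J[:,0],J[:,1]) if k else q0
        q=[];x=sd
        for s_,m in((s0+.04,n),(s0-.005,n),(s0-.010,n+.05),(s0+.09,n)):
            x=ik(front(s_,m,yy),Rt,x if len(q)<3 else q[0])
            if x is None: break
            q.append(x)
        if len(q)<4: continue
        q=g(q)[[2,1,0,3]];mg=min((q-J[:,0]).min(),(J[:,1]-q).min());st=abs(np.diff(q,axis=0)).max()
        if st>.6: continue
        E,W=fk(q[0])[2:]
        out.append((mg,st,p,y,r,yy,o,cl,abs(q[0]-q0).max(),E,W,q[0]))
print(len(out),time.time()-t0)
for o in sorted(out,key=lambda o:-o[0]+.5*max(0,.3-o[9][2]))[:14]: print(*[np.round(v,3) if np.ndim(v)==0 else v for v in o])
E
timeout 400 python3 plan.py
```

```text
fk err 1.3465062398410055e-12 E [0.06 0.03 0.82] W [0.42 0.03 0.5 ] 0.30600000000272587 0.5206135317033295 0.47246007804837514 0.32988839000010045 11.0667
90 97.8327841758728
0.127 0.142 30 20 -30 -0.04 0.026 0.012 2.243 [-0.09 -0.51  0.38] [ 0.27 -0.26  0.24] [ 1.75  1.43 -1.32  2.31  2.42  0.36  1.2 ]
0.127 0.137 30 20 0 -0.04 0.02 0.011 2.252 [-0.1  -0.51  0.36] [ 0.27 -0.26  0.25] [ 1.76  1.46 -1.35  2.31  2.33  0.39  0.77]
0.104 0.126 24 30 30 0.04 0.02 0.006 3.895 [ 0.1  -0.42  0.6 ] [ 0.28 -0.24  0.22] [ 1.35  0.98 -0.82  2.34  4.16  0.55 -1.75]
0.086 0.169 30 20 180 -0.04 0.02 0.011 3.89 [ 0.2  -0.26  0.71] [ 0.27 -0.26  0.25] [ 0.92  0.67 -0.25  2.35  4.15  0.85  1.54]
0.085 0.143 24 20 180 -0.04 0.017 0.012 3.891 [ 0.2  -0.3   0.68] [ 0.25 -0.27  0.22] [ 0.99  0.76 -0.29  2.36  4.16  0.95  1.64]
0.083 0.142 24 20 180 -0.04 0.017 0.012 3.891 [ 0.2  -0.29  0.69] [ 0.25 -0.27  0.22] [ 0.97  0.75 -0.27  2.36  4.16  0.97  1.63]
0.079 0.118 24 30 30 0.0 0.02 0.006 4.028 [ 0.32 -0.16  0.68] [ 0.27 -0.28  0.22] [ 0.47  0.77  0.27  2.34  4.29  1.29 -2.23]
0.077 0.129 24 30 90 0.04 0
[... 161 characters left out ...]
.66] [ 0.24 -0.27  0.19] [ 0.76  0.83 -0.    2.36  4.15  1.28 -2.05]
0.074 0.134 30 20 -30 0.0 0.026 0.012 2.291 [-0.06 -0.51  0.37] [ 0.27 -0.22  0.24] [ 1.68  1.46 -1.32  2.37  2.56  0.46  1.05]
0.074 0.102 30 30 90 0.0 0.029 0.01 3.954 [0.42 0.02 0.61] [ 0.29 -0.27  0.24] [-0.05  0.95  0.86  2.37  4.22  1.61  2.76]
0.073 0.118 18 30 30 0.04 0.018 0.006 3.958 [ 0.3  -0.24  0.66] [ 0.27 -0.24  0.19] [ 0.68  0.83 -0.03  2.37  4.22  1.26 -2.03]
0.072 0.121 30 20 0 0.0 0.02 0.011 2.725 [-0.02 -0.49  0.48] [ 0.27 -0.22  0.25] [ 1.6   1.23 -1.2   2.37  2.99  0.38 -0.05]
0.075 0.113 18 20 -30 0.0 0.021 0.009 2.841 [-0.1  -0.51  0.29] [ 0.24 -0.23  0.18] [ 1.76  1.6  -1.22  2.36  3.11  0.37  0.73]
```

```bash
cat > path.py <<'E'
from kin import *
np.set_printoptions(precision=3,suppress=True)
q0=g(env.sense()['joint_positions'])
def chk(qa,qb,nm,N=9):
    for a in np.linspace(0,1,N):
        p,Rt,E,W=fk(qa+a*(qb-qa)); b=np.r_[BB,FB]@Rt.T+p; hb=(b-O)@H
        print(nm,round(a,2),'tcp',p,'E',E,'W',W,'box: maxx %.3f minz %.3f proud %.3f'%(hb[:,0].max(),b[:,2].min(),(hb@nn).min()))
for r,sd in(((24,20,180),[.98,.75,-.28,2.36,4.16,.96,1.64]),((30,20,0),[1.76,1.46,-1.35,2.31,2.33,.39,.77])):
    Rt=Rg(*r);s0=.1-off(Rt,.024); q=ik(front(s0-.010,.074,-.04),Rt,g(sd)); print(r,s0,q); 
    if q is not None: chk(q0,q,r)
E
python3 path.py
```

```text
(24, 20, 180) 0.08328602007017745 [ 0.979  0.755 -0.282  2.356  4.156  0.961  1.635]
(24, 20, 180) 0.0 tcp [ 0.52  -0.018  0.186] E [0.062 0.033 0.822] W [0.417 0.029 0.496] box: maxx -0.055 minz 0.183 proud 0.112
(24, 20, 180) 0.12 tcp [ 0.506 -0.153  0.171] E [0.105 0.034 0.815] W [ 0.423 -0.013  0.458] box: maxx -0.084 minz 0.161 proud 0.119
(24, 20, 180) 0.25 tcp [ 0.506 -0.265  0.177] E [0.148 0.019 0.805] W [ 0.421 -0.058  0.419] box: maxx -0.047 minz 0.165 proud 0.109
(24, 20, 180) 0.38 tcp [ 0.522 -0.344  0.185] E [ 0.187 -0.011  0.792] W [ 0.41  -0.104  0.381] box: maxx -0.013 minz 0.155 proud 0.073
(24, 20, 180) 0.5 tcp [ 0.55  -0.384  0.179] E [ 0.218 -0.054  0.776] W [ 0.39  -0.148  0.344] box: maxx 0.005 minz 0.144 proud 0.047
(24, 20, 180) 0.62 tcp [ 0.578 -0.384  0.155] E [ 0.237 -0.107  0.757] W [ 0.363 -0.187  0.309] box: maxx 0.008 minz 0.131 proud 0.026
(24, 20, 180) 0.75 tcp [ 0.593 -0.346  0.121] E [ 0.241 -0.169  0.736] W [ 0.33  -0.221  0.276] box: maxx 0.017 minz 0.109 proud 0.011
(24, 20, 180) 0.88 tcp [ 0.583 -0.275  0.093] E [ 0.229 -0.233  0.712] W [ 0.292
[... 771 characters left out ...]
.135 minz -0.047 proud 0.146
(30, 20, 0) 0.5 tcp [ 0.387 -0.147 -0.1  ] E [ 0.301 -0.219  0.67 ] W [ 0.392 -0.115  0.228] box: maxx -0.151 minz -0.102 proud 0.147
(30, 20, 0) 0.62 tcp [ 0.39  -0.111 -0.126] E [ 0.262 -0.338  0.603] W [ 0.365 -0.142  0.201] box: maxx -0.152 minz -0.129 proud 0.139
(30, 20, 0) 0.75 tcp [ 0.432 -0.084 -0.107] E [ 0.174 -0.437  0.529] W [ 0.339 -0.172  0.198] box: maxx -0.125 minz -0.113 proud 0.117
(30, 20, 0) 0.88 tcp [ 0.496 -0.102 -0.035] E [ 0.048 -0.498  0.448] W [ 0.311 -0.211  0.216] box: maxx -0.088 minz -0.044 proud 0.087
(30, 20, 0) 1.0 tcp [ 0.542 -0.186  0.084] E [-0.095 -0.509  0.364] W [ 0.266 -0.263  0.249] box: maxx -0.047 minz 0.076 proud 0.065
```

```bash
cat >> path.py <<'E'
print('---')
Rt=Rg(24,20,180);s0=.1-off(Rt,.024); qb=ik(front(s0-.010,.074,-.04),Rt,g([.98,.75,-.28,2.36,4.16,.96,1.64]))
CAM=g([[-.066+a*.03,-.17+b*.03,c*.04] for a in(-1,1) for b in(-1,1) for c in(-1,1)])
ALL=np.r_[BB[::2],FB[::5],CAM]
def mt(qa,qb):
    m=1
    for a in np.linspace(0,1,12):
        p,R_,E,W=fk(qa+a*(qb-qa)); b=ALL@R_.T+p; hb=(b-O)@H
        m=min(m,(hb@nn).min()-.06,b[:,2].min()-.075,W[2]-.2)
    return m
rng=np.random.default_rng(0);best=(-9,)
for k in range(1500):
    v=(q0+qb)/2+rng.normal(0,.35,7) if k<500 or k%3==0 else best[1]+rng.normal(0,.08,7)
    v=np.clip(v,J[:,0]+.05,J[:,1]-.05)
    m=mt(q0,v)
    if m<=best[0]: continue
    m=min(m,mt(v,qb))
    if m>best[0]: best=(m,v)
print(best); np.savez('via.npz',v=best[1],qb=qb); chk(q0,best[1],'1',5);chk(best[1],qb,'2',5)
E
timeout 300 python3 path.py | sed -n '/---/,$p'
```

```text
---
(np.float64(0.0029345552430622146), array([0.628, 0.038, 0.749, 2.334, 2.005, 0.726, 1.559]))
1 0.0 tcp [ 0.52  -0.018  0.186] E [0.062 0.033 0.822] W [0.417 0.029 0.496] box: maxx -0.055 minz 0.183 proud 0.112
1 0.25 tcp [ 0.455 -0.273  0.211] E [0.056 0.012 0.823] W [ 0.387 -0.121  0.496] box: maxx -0.101 minz 0.201 proud 0.153
1 0.5 tcp [ 0.305 -0.476  0.259] E [ 0.045 -0.003  0.825] W [ 0.305 -0.246  0.495] box: maxx -0.234 minz 0.246 proud 0.282
1 0.75 tcp [ 0.106 -0.599  0.32 ] E [ 0.03  -0.011  0.826] W [ 0.187 -0.33   0.494] box: maxx -0.364 minz 0.279 proud 0.457
1 1.0 tcp [-0.101 -0.637  0.385] E [ 0.016 -0.012  0.826] W [ 0.051 -0.364  0.491] box: maxx -0.504 minz 0.327 proud 0.593
2 0.0 tcp [-0.101 -0.637  0.385] E [ 0.016 -0.012  0.826] W [ 0.051 -0.364  0.491] box: maxx -0.504 minz 0.327 proud 0.593
2 0.25 tcp [ 0.102 -0.685  0.363] E [ 0.085 -0.074  0.814] W [ 0.124 -0.363  0.43 ] box: maxx -0.357 minz 0.323 proud 0.426
2 0.5 tcp [ 0.325 -0.627  0.254] E [ 0.14  -0.145  0.786] W [ 0.181 -0.347  0.355] box: maxx -0.195 minz 0.236 proud 0.255
2 0.75 tcp [ 0.488 -0.442  0.132] E [ 0.178 -0.22   0.743] W [ 0.222 -0.314  0.281] box: maxx -0.082 minz 0.121 proud 0.109
2 1.0 tcp [ 0.542 -0.186  0.087] E [ 0.199 -0.296  0.685] W [ 0.252 -0.267  0.221] box: maxx -0.047 minz 0.078 proud 0.066
```

```bash
python3 - <<'E'
from kin import *
np.set_printoptions(precision=4,suppress=True)
z=np.load('via.npz'); env.goto_joints(z['v']); print(env.sense()['t']); env.goto_joints(z['qb'])
s=env.sense(); print(s['t'],s['ee_pos'],s['wrist_force'])
pic('wrist','w4',sz=(768,576))
for n in('arrow_tip','lip','switch_centre'): print(n,[(g(r['at']),round(r['score'],2)) for r in tip_of('wrist',n)][:2])
E
```

```text
14.1417
16.9917 [ 0.5424 -0.1868  0.0872] [ 0.5617 -1.1347  0.6143]
arrow_tip []
lip [(array([ 0.6295, -0.1535,  0.098 ]), 0.63)]
switch_centre [(array([0.586 , 0.0724, 0.0904]), 0.9)]
```

View pics/w4.png

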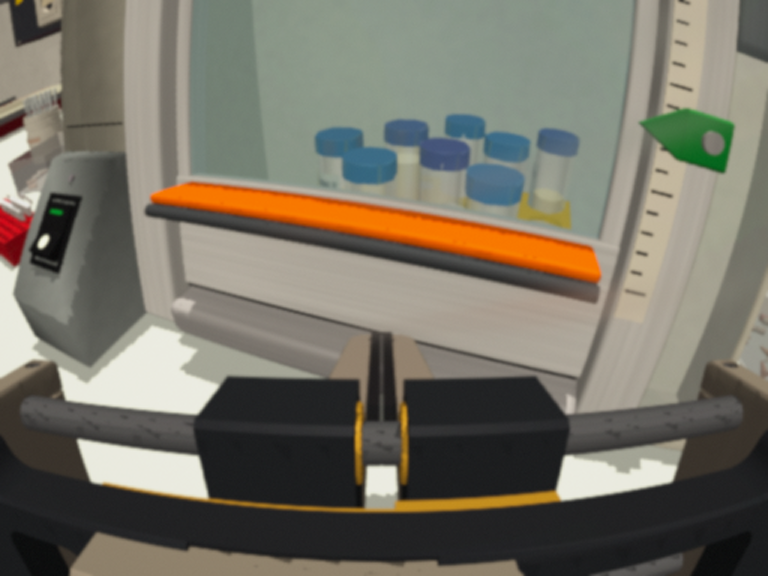

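Clear view: lip from (150,205) to (598,285), green arrow tip at (640,123), fingertips at (380,335) in front of and just under the lip, switch green bar up at (55,212). Next I'll measure arrow tip against lip in 3D from this depth.

```bash
cat >> h.py <<'E'
def gap(verbose=True):
    """height (slope) of arrow tip and lip's orange top, from wrist camera, mm"""
    s=env.sense(); p,d=viewer.read_camera('wrist'); q=(wcloud(d,s)-O)@H
    a=np.stack([q@sl,q@nn,q[...,1]],-1)*1000   # s, n, y
    gm=mask(p,d,(45,90,40),(85,255,255))&(a[...,2]<-100)&(a[...,2]>-200)&(abs(a[...,1]-17)<25)
    om=mask(p,d,(5,150,120),(20,255,255))&(abs(a[...,2])<135)&(a[...,1]>0)&(a[...,1]<55)
    G=a[gm]; Q=a[om]; G=G[np.argsort(-G[:,2])]
    top=Q[(Q[:,1]>8)&(Q[:,1]<32)]
    pf=np.polyfit(top[:,2],top[:,0],1)
    r=dict(tip=G[:8].mean(0),gmean=G.mean(0),gmid=(np.percentile(G[:,0],1)+np.percentile(G[:,0],99))/2,top_med=np.median(top[:,0]),top_at_right=np.polyval(pf,-125),slope=pf[0],n=(len(G),len(Q)),yr=(Q[:,2].min(),Q[:,2].max()),nose=np.percentile(Q[:,1],98))
    if verbose: print({k:np.round(v,1) if k!='slope' else round(v,4) for k,v in r.items()})
    return r
E
python3 - <<'E'
from kin import *
for i in range(2): gap()
print(env.sense()['t'])
E
```

```text
{'tip': array([ 178.8,   19.9, -130. ]), 'gmean': array([ 178.9,   19.9, -153.3]), 'gmid': np.float64(178.9), 'top_med': np.float64(113.7), 'top_at_right': np.float64(113.7), 'slope': np.float64(0.0004), 'n': array([1427, 6080]), 'yr': array([-122.3,  125.5]), 'nose': np.float64(36.8)}
{'tip': array([ 179.1,   19.5, -130.2]), 'gmean': array([ 178.9,   20. , -153.3]), 'gmid': np.float64(178.9), 'top_med': np.float64(113.7), 'top_at_right': np.float64(113.7), 'slope': np.float64(0.0005), 'n': array([1429, 6077]), 'yr': array([-122.5,  126.2]), 'nose': np.float64(36.7)}
17.2917
```

```bash
python3 - <<'E'
from kin import *
np.set_printoptions(precision=2,suppress=True)
Rt=Rg(24,20,180);s0=.1-off(Rt,.024);yy=-.04
f0=env.sense()['wrist_force']
def go(s,n,rate):
    env.movel(front(s,n,yy),rate=rate); x=env.sense(); print(round(s*1e3,1),n,'t%.2f'%x['t'],(x['wrist_force']-f0)@(H@sl),x['wrist_force']-f0)
go(s0-.009,.024,.06); gap()
go(s0+.010,.024,.025)
go(s0+.055,.024,.025); env.pause(.2); gap()
pic('wrist','w5',sz=(640,480))
E
```

```text
74.3 0.024 t18.27 1.3319214636190724 [-0.12  0.55  1.4 ]
{'tip': array([ 178.9,   18.7, -129.5]), 'gmean': array([ 178.4,   19.8, -149.5]), 'gmid': np.float64(178.8), 'top_med': np.float64(113.8), 'top_at_right': np.float64(113.8), 'slope': np.float64(-0.0001), 'n': array([ 2016, 10709]), 'yr': array([-122.3,  127.1]), 'nose': np.float64(36.6)}
93.3 0.024 t19.23 -0.4340903755773795 [-0.61  0.73 -0.3 ]
138.3 0.024 t21.18 -0.3154135177826988 [ 0.24 -0.63 -0.38]
{'tip': array([ 179.3,   17.3, -129.3]), 'gmean': array([ 180.8,   19.4, -152.1]), 'gmid': np.float64(179.6), 'top_med': np.float64(166.5), 'top_at_right': np.float64(166.4), 'slope': np.float64(0.0005), 'n': array([ 2074, 11249]), 'yr': array([-122.5,  126.2]), 'nose': np.float64(36.5)}
```

View pics/w5.png

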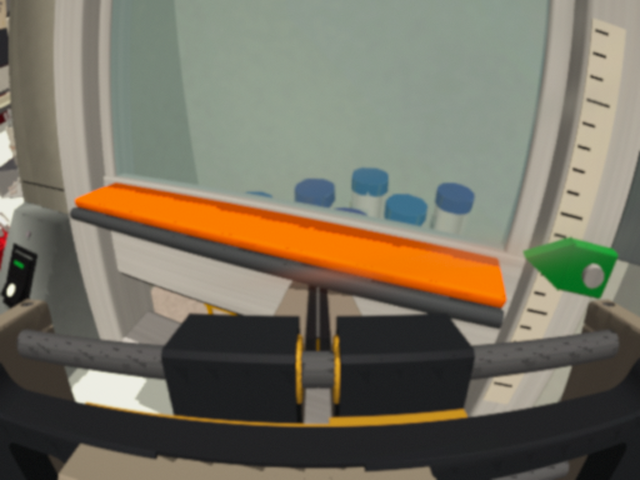

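The sash has risen 52.7 mm, with about 26.5 mm to go (arrow tip at (525,254), lip's right end at (500,300) in the picture). I'll push on slowly, measure, then trim.

```bash
python3 - <<'E'
from kin import *
np.set_printoptions(precision=2,suppress=True)
Rt=Rg(24,20,180);s0=.1-off(Rt,.024);yy=-.04;s=s0+.055
s+=.0235; env.movel(front(s,.024,yy),rate=.015); env.pause(.2)
for i in range(3):
    r=[gap(i==0) for _ in range(2)]; tip=np.mean([x['tip'][0] for x in r]+[x['gmid'] for x in r]+[178.95]*4); e=tip-(np.mean([x['top_med'] for x in r])-13.75)
    print('remaining',e,env.sense()['t'])
    if e<.5: break
    s+=(e-.1)/1e3; env.movel(front(s,.024,yy),rate=.008); env.pause(.2)
gap()
E
```

```text
{'tip': array([ 179.1,   17.6, -129.3]), 'gmean': array([ 181.5,   19.1, -150. ]), 'gmid': np.float64(179.7), 'top_med': np.float64(190.0), 'top_at_right': np.float64(190.0), 'slope': np.float64(0.0002), 'n': array([ 1715, 11242]), 'yr': array([-122.4,  126.2]), 'nose': np.float64(36.5)}
{'tip': array([ 179.2,   16.6, -129.3]), 'gmean': array([ 181.5,   19. , -150. ]), 'gmid': np.float64(179.8), 'top_med': np.float64(190.0), 'top_at_right': np.float64(190.0), 'slope': np.float64(0.0003), 'n': array([ 1716, 11231]), 'yr': array([-122.2,  126.7]), 'nose': np.float64(36.5)}
remaining 2.9096429635514482 23.5
remaining -0.15062691708769194 24.3
{'tip': array([ 179.4,   17.5, -129.2]), 'gmean': array([ 181.9,   19. , -149.3]), 'gmid': np.float64(180.0), 'top_med': np.float64(193.2), 'top_at_right': np.float64(193.2), 'slope': np.float64(0.0003), 'n': array([ 1618, 11233]), 'yr': array([-122.5,  126.1]), 'nose': np.float64(36.5)}
```

Level to within a few tenths of a millimetre. I'll back off down the slope first, then out, and check.

```bash
python3 - <<'E'
from kin import *
np.set_printoptions(precision=4,suppress=True)
Rt=Rg(24,20,180);s0=.1-off(Rt,.024);yy=-.04
p=env.sense()['ee_pos']; s=h(p)@sl
env.movel(front(s-.015,.026,yy),rate=.03); gap()
env.movel(front(s-.025,.080,yy),rate=.06); env.pause(.3); gap(); gap()
pic('wrist','w6',sz=(640,480))
for c in('wrist','top','scene'):
    if c!='wrist': viewer.read_camera(c)
    A=tip_of(c,'arrow_tip');L=tip_of(c,'lip')
    if A and L: print(c,A[0]['at'],L[0]['at'],'dz',(H.T@(g(A[0]['at'])-L[0]['at']))@sl)
x=env.sense();print(x['t'],x['wrist_force'])
viewer.read_camera('top')
for n in ['marker_red','foil_flask','petri_dish','notebook','tip_box_purple','blue_cap']: print(n,[g(r['at']) for r in tip_of('top',n)][:1])
E
```

```text
{'tip': array([ 179.2,   17.6, -129.3]), 'gmean': array([ 181.3,   19.2, -151.5]), 'gmid': np.float64(179.7), 'top_med': np.float64(193.2), 'top_at_right': np.float64(193.1), 'slope': np.float64(0.0002), 'n': array([ 1918, 10234]), 'yr': array([-122.5,  125.9]), 'nose': np.float64(36.6)}
{'tip': array([ 179.1,   17. , -129.8]), 'gmean': array([ 180.7,   19.4, -152.7]), 'gmid': np.float64(179.7), 'top_med': np.float64(193.1), 'top_at_right': np.float64(193.1), 'slope': np.float64(0.0002), 'n': array([1262, 5217]), 'yr': array([-122.5,  125.3]), 'nose': np.float64(36.8)}
{'tip': array([ 179. ,   16.8, -129.9]), 'gmean': array([ 180.6,   19.4, -152.7]), 'gmid': np.float64(179.7), 'top_med': np.float64(193.1), 'top_at_right': np.float64(193.1), 'slope': np.float64(0.0004), 'n': array([1265, 5206]), 'yr': array([-122.4,  125.9]), 'nose': np.float64(36.8)}
wrist [0.6155, -0.2798, 0.1793] [0.6423, -0.1524, 0.178] dz -0.0022050441554194726
top [0.6124, -0.281, 0.1729] [0.6446, -0.1536, 0.1774] dz -0.008997562389370266
scene [0.6126, -0.2799, 0.1799] [0.6386, -0.1535, 0.1786] dz -0.0020555401039026866
26.9667 [-0.683  -0.2447 -0.4364]
marker_red [array([0.4249, 0.2477, 0.0013])]
foil_flask [array([0.5118, 0.3904, 0.0003])]
petri_dish [array([ 0.4045,  0.0912, -0.0006])]
notebook []
tip_box_purple [array([ 0.4383, -0.4832,  0.0037])]
blue_cap []
```

View pics/w6.png

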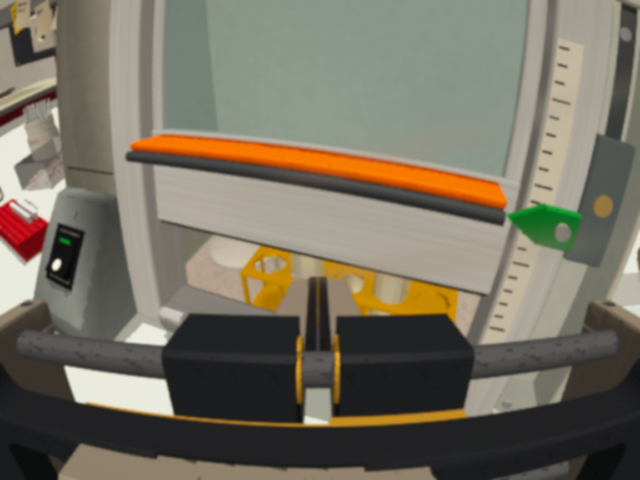

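```bash
python3 - <<'E'
from kin import *
print(workorder.finish_job(), env.sense()['t'])
E
```

```text
the job is handed in; nothing more can be done
the job is handed in; nothing more can be done
```

The blower is on and the sash is level with the green arrow. I handed the job in at about 27 s on the robot's clock; no verdict is reported.

- **Switch:** I pressed the upper half of the rocker first, with the sash still shut. The press force plateaued at about 3.5 to 6 N, then rose to 17 N at the stop. Depth from the wrist and top cameras then showed the upper half flat about 4 mm out of the face, with the lower half standing out, so it is on.
- **Sash:** I pushed it up slowly with the shut fingertips from beneath the lip. I stopped to measure at 53 mm and 76 mm of travel, trimmed to about 79.4 mm, then backed off down the slope and out.
- **Height check:** After withdrawing, wrist depth put the lip's underside at 179.3 mm up the slope and the arrow tip at 179.1 mm, and the sash had not dropped.
- **Disagreement:** The networks put the tip about 2 mm below the underside from the wrist and scene cameras, and 9 mm below from the top camera. They are only good to about 4 mm per point, and the close wrist view and its repeatable depth showed it level, so I trusted those.
- **Bystanders:** The arrow read the same as before to within about 0.2 mm. The marker, flask, petri dish and tip box were where they started, within network noise. The final top-camera search did not report the notebook or the blue cap, so I could not confirm those two; the arm's planned path stayed well above both.

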